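# Load the copper target holder into the deposition carousel and index it one click

### The job

Take the copper target holder out of the white rack and seat it in the carousel's one open brass nest: press it only lightly and turn it until its key finds the slot, push it fully home so that its round flange sits flat on the nest, and let go. Then turn the carousel by its black hub handle exactly one click clockwise (seen from above), towards the yellow block, and leave it resting in that click. Be gentle with the nest (do not push it hard on its bottom stop) and leave the white holder and everything else on the bench where it is.

Things in the scene. Friction and masses are not known exactly. Their poses are not given: they have to be found in the camera images.
- holder: Copper target holder, 0.14 kg, upright in the rack. Origin: centre of its underside, z up. Round steel pilot, 17 diameter, z = 0 to 20, its lowest 10 a cone down to 8 diameter; key bar across it 30 (x) by 8 (y), z = 12 to 20; flange 44 diameter, z = 20 to 26; grip tab 26 (x) by 10 (y), z = 26 to 58. Take it from above, fingers closing along y. It fits either way round (half a turn).
- other_holder: The same holder in white, in the rack's other slot. Not to be moved.
- rack: Fixed white block 60 (x) by 170 (y) by 30 high, origin under its centre. Slots at y = +42 and -42, long along its x, 2 of play round a holder; which holder is in which slot varies. Flanges rest on its top, a holder's origin being 10 above the bench and its x along the rack's: lift straight up by more than 20.
- carousel: Fixed grey round base, 200 diameter, origin at its centre on the bench, under an aluminium platter of 224 diameter (top 54 above the bench). At platter angle 0 the open nest is at its +x side. A yellow block on the base's rim, 60 degrees clockwise from there, marks where the nest goes. The other five places hold fixed posts, 40 diameter, blue caps, tops 85 above the bench.
- pocket (a point): Centre of the open nest's top face, its springs at rest: 80 from the carousel's axis, 86 above the bench. x points outward from the carousel's axis (not along the slot), z up; turns with the platter. Nest: brass block 46 square, 23 high, with a bore 18.6 wide and a slot 33.5 by 11 across it, both right through. Fully home, the flange lies on the nest, the holder's origin 20 below here.
- swivel (a point): Foot of the nest's swivel, 54 above the bench, axes as pocket. The nest has been left turned: its slot's long side lies at an UNMEASURED angle, 15 to 75 degrees counterclockwise (from above) of the outward x axis (stops at 0 and 80). Stiff (0.1 N m): it stays put while the key slides lightly on it. It also floats up to 6 mm sideways on weak springs (0.1 N per mm), so the cone of the pilot centres it.
- nest_stop (a point): Bottom stop of the nest's top face, 8 below pocket. The nest is sprung: it yields down from about 2.4 N, by 0.8 N per mm, to this hard stop (about 9 N). With the key across the slot the holder stops 8 mm short of home, resting on this spring; the nest jumps up round the key when the slot is found. Allow at most 20 N of holder against carousel.
- hub_grip (a point): Grip point of the black hub handle, on the platter's axis 103 above the bench. The handle is a bar 36 long by 12 thick by 32 high (z = 85 to 117 above the bench); its long side lies along this point's x axis, which points toward the open nest.
- platter (a joint): Platter angle in rad, growing clockwise seen from above, 0 at the start. Clicks lie every 1.047 rad (60 degrees); the hump in between takes about 0.5 N m, past it the platter pulls itself into the next click. Near a click it can yield by up to 3 degrees, moving the pocket by a few mm.
- jar: Small closed glass jar with blue cap, 52 diameter, 60 high. Bystander; origin at its underside.
- driver: Screwdriver, 180 long, lying. Bystander.
- mirror: Black mirror mount on a post, 113 high, 44 diameter foot. Bystander; origin at its underside.
- flange: Steel flange disc, 70 diameter, 13 high. Bystander; origin at its underside.
- wash: White plastic bottle with red cap, 64 diameter, 150 high. Bystander; origin at its underside.
- clamp: Small black clamp block 50 by 30 by 16 with a steel screw. Bystander; origin at its underside.

How it is judged:
On the way, in this order (a step that is already met when the one before it is completed fails the run):
1. the copper holder is fully home in the open nest and released, the carousel still in its first click (z of holder in the frame of pocket below -0.0185 m and horizontal distance between holder and pocket below 0.004 m and angle between holder's own z axis and vertical below 0.08 rad and contact force between the fingers and holder below 0.1 N and linear speed of holder below 0.02 m/s and value of joint platter between -0.15 and 0.15 rad), for 0.2 s.
2. the carousel has gone one click clockwise with the holder still home (z of holder in the frame of pocket below -0.0185 m and horizontal distance between holder and pocket below 0.004 m and angle between holder's own z axis and vertical below 0.08 rad and value of joint platter between 0.95 and 1.15 rad), for 0.2 s.
At the end, for the whole second after the job is handed in: The copper holder stands released and still in the nest, its origin at least 18.5 mm below the nest's top point (fully home is 20), within 4 mm sideways, within 0.08 rad of upright; the platter rests at one click clockwise, 1.047 rad within 0.087 (z of holder in the frame of pocket below -0.0185 m and horizontal distance between holder and pocket below 0.004 m and angle between holder's own z axis and vertical below 0.08 rad and contact force between the fingers and holder below 0.1 N and linear speed of holder below 0.02 m/s and value of joint platter between 0.96 and 1.135 rad and velocity of joint platter between -0.05 and 0.05 rad/s); the robot touches nothing.
It fails at once if the holder is pressed on the carousel with more than 20 N (contact force between holder and carousel above 20 N).
It fails at once if the carousel goes backward or beyond one click (value of joint platter above 1.45 rad or value of joint platter below -0.45 rad).
It fails at once if the white holder or a bystander is moved by more than 15 mm (distance of any of other_holder, jar, driver, mirror, flange, wash, clamp from where it was at the start of the episode above 0.015 m).
It also fails if it takes over 58 s, if anything falls off the work surface, if the arm or the gripper's body presses on something with over 40 N, if the wrist force passes 120 N, or if a joint passes its speed limit or range.

### The arm

A 6-joint arm with a two-finger parallel gripper is mounted at the origin on the work surface. World frame = base frame: x ahead of the robot, y to its left, z up, the work surface at z = 0. Lengths are in m, angles in rad, forces in N, time in s.
With the tool pointing down it reaches from about 0.25 to 0.775 m from the base axis. Payload 4 kg.
Tool frame: the origin (TCP) lies midway between the tips of the shut fingers; the grasp point (between the pads) lies 19 mm behind it (robot.pinch_z is the distance from the TCP to the grasp point, in m); x points along the fingers, y is the direction in which the jaws open and shut, and the axes are right-handed (so a half turn about x gives the same grasp; the last joint's range is limited). The gripper opens to 94 mm and grips with 3 to 60 N. Pads are 16 mm wide; open, the fingers measure 119 mm over their backs; the gripper's body (75 mm by 177 mm) begins 78 mm behind the grasp point.
Start: joints at [-1.238, 0.087, 1.371, -0, 1.684, -0.103], TCP at [0.232, -0.499, 0.206] pointing down, gripper open.
Joint ranges: [-3.1, 3.1], [-0.76, 2.03], [0.27, 2.55], [-1.08, 4.22], [0.17, 2.65], [-2.57, 2.57]. Speed limits (rad/s): [2.79, 2.79, 3.14, 3.14, 3.14, 3.14].

### API

Orientations are given as [roll, pitch, yaw] about the fixed x, y, z axes, in that order (R = Rz(yaw) Ry(pitch) Rx(roll)).
In Python, from bench import robot, imaging gives the robot as it stands. The module is installed in compiled form; this text tells all that it offers.
- The arm moves only by the tool drive_tool, never from a script. Its argument "commands" is a list that holds one entry, the list of rows, each a list of 4 numbers: the shift along the tool's x, y, z as a fraction of full scale, then the turn about the tool's x as a fraction of full scale. A call has 1 to 20 rows; each row shifts and turns the commanded pose from where the row before left it, along the tool's axes as they then stand; what a row does not reach is not made up. Full scale, the value 1, is 0.25 m for a shift and 360 degrees for a turn. A row lasts 1/10 s, in which the tool goes at most 50 mm and 8.59 degrees, less where a joint would pass 70% of its speed; a pose out of reach is approached as far as the arm can. A call with a number of a shift or a turn outside -1 to 1 is refused whole. A call with a gripper value outside its range is refused whole. "grip" is the opening, from 0 (shut) to 1 (fully open), set as the call begins (left out, the last holds). The fingers move at their own pace and stop on an object; the grip force is fixed at half the most. Time passes only in rows, so rows that do not move let the fingers close. It gives the time, the measured TCP pose, the force and the opening at its end, in the units of the state.
- robot.get_obs(): the state, without advancing time (a new reading comes with each control period).
- imaging.snapshot(name): name is "scene" or "top" or "wrist"; returns a dict with "pixels" (480x640x3 uint8, red, green, blue), "z_map" (480x640 float32, m along the optical axis (not along the pixel's ray), 0 where there is no reading), "mtx" (3x3 intrinsics, pixels), "extrinsics" (4x4, takes a point from world to camera coordinates). Camera axes: x right, y up, looking along -z (the intrinsics and any distortion apply to the point x, -y, -z); pixel columns grow to the right and rows downward; lengths in m; the calibration is good to about 2 mm. A picture is of the moment at which its call begins.
- robot.close_job(): hands the job in, once; it reports no verdict.
The state is a dict: "time": time; "joint_positions": joint angles; "qvel": joint speeds; "joint_torque": joint torques, N m; "tool_pos": TCP position; "ee_rot": TCP orientation; "wrist_force": force on the tool from outside, world axes, zero at the start; "wrist_torque": the same for the moment, N m; "width": finger opening in m.
Only numpy, scipy, OpenCV 4.12 (cv2) and the standard library are available. Lean on these libraries where they do the work, as an engineer would, in place of code of your own. Each camera call takes 0.05 s, during which the arm holds its last target.

## Working session

There is one attempt and no reset: what is moved stays moved. The work goes in short steps, Python scripts to look and compute and a tool call to move; the robot and the scene stay as the last step left them, time stands still between calls to the robot, and variables do not carry over. Pictures are saved under pics/ and viewed, and the job is handed in when it is done.

Besides the shell and the picture viewer there is one more tool, called after "Emit:" as name([rows], argument=value, ...), one row to a line, values as JSON. drive_tool: Moves the arm, as the interface text tells. Shift numbers are shares of 0.25 m and turn numbers shares of 360 degrees, none past 1 either way. Its arguments: {"type":"object","properties":{"commands":{"type":"array","items":{"type":"array","items":{"type":"array","items":{"type":"number","minimum":-1,"maximum":1}}}},"grip":{"type":"number"}},"required":["commands"]}

```bash
mkdir -p pics; cat > h.py <<'E'
import numpy as np, cv2, json
from bench import robot, imaging
def snap(n,tag):
    s=imaging.snapshot(n); np.savez(f'pics/{tag}.npz',**s); cv2.imwrite(f'pics/{tag}.png',s['pixels'][:,:,::-1]); return s
def world(s,u,v,z=None):
    K=np.array(s['mtx']);T=np.array(s['extrinsics']);R=T[:3,:3];t=T[:3,3]
    u=np.atleast_1d(u).astype(float);v=np.atleast_1d(v).astype(float)
    d=np.stack([(u-K[0,2])/K[0,0],-(v-K[1,2])/K[1,1],-np.ones_like(u)],1)
    C=-R.T@t; D=d@R
    if z is None:
        k=s['z_map'][v.astype(int),u.astype(int)]
    else: k=(z-C[2])/D[:,2]
    return C+D*k[:,None]
E
python3 - <<'E'
from h import *
print(robot.get_obs(), robot.pinch_z)
for n in ['scene','top','wrist']:
    s=snap(n,n+'0'); print(n,s['mtx'],s['extrinsics'])
E
```

```text
{'time': 0.0, 'joint_positions': array([-1.23809786e+00,  8.79673490e-02,  1.37222461e+00,  2.47964875e-05,
        1.68362265e+00, -1.03090249e-01]), 'qvel': array([ 0.00144435,  0.00176421,  0.00054859, -0.00073709, -0.00085556,
       -0.0001315 ]), 'joint_torque': array([-2.53974504e-04, -3.40187895e+01, -3.02429903e+01,  7.19114835e-02,
        3.30451818e-02, -1.67398503e-04]), 'tool_pos': array([ 0.23199779, -0.49807124,  0.20431249]), 'ee_rot': array([-1.68497771,  1.56857424,  1.89240642]), 'wrist_force': array([-0.16543061, -0.4306421 ,  0.39723219]), 'wrist_torque': array([-0.04290285, -0.02982497, -0.03390608]), 'width': 0.09396244686639792} 0.0188
scene [[512.04365611   0.         316.81561259]
 [  0.         512.04365611 238.75996584]
 [  0.           0.           1.        ]] [[ 0.80871615  0.58818761 -0.00367696 -0.45348242]
 [-0.40099978  0.55589801  0.72813225  0.20285557]
 [ 0.43032238 -0.58737785  0.6854268  -1.53014415]
 [ 0.          0.          0.          1.        ]]
top [[443.58045239   0.         316.50655075]
 [  0.         443.58045239 242.36147214]
 [  0.           0.           1.        ]] [[ 0.06322293 -0.99798428  0.00549958 -0.08935615]
 [ 0.97594291  0.06297686  0.20873272 -0.60778121]
 [-0.20865832 -0.00782942  0.97795726 -1.04512613]
 [ 0.          0.          0.          1.        ]]
wrist [[391.68032179   0.         319.90017686]
 [  0.         391.68032179 242.15159224]
 [  0.           0.           1.        ]] [[ 0.42222929 -0.9064833  -0.00323429 -0.54873699]
 [ 0.87885235  0.4102282  -0.24358032  0.02551292]
 [ 0.22212829  0.10000428  0.96987534 -0.391342  ]
 [ 0.          0.          0.          1.        ]]
```

View pics/scene0.png

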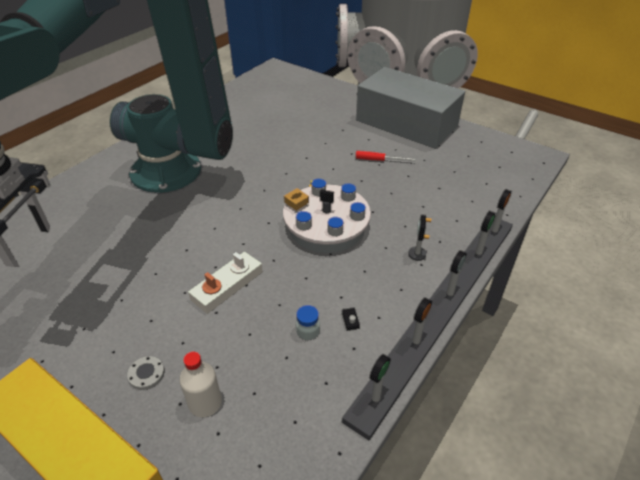

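View pics/top0.png

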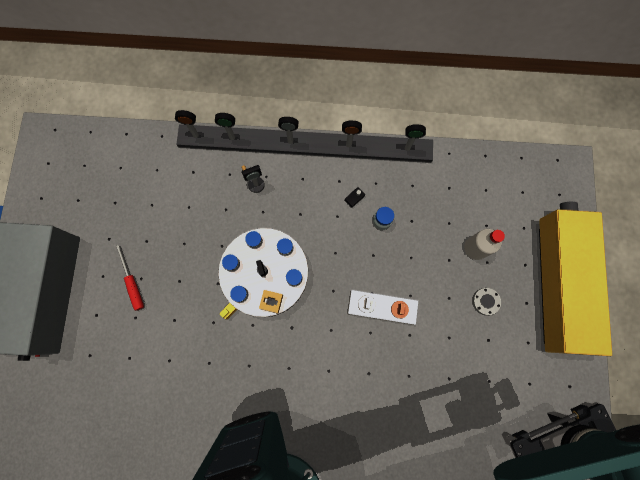

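View pics/wrist0.png

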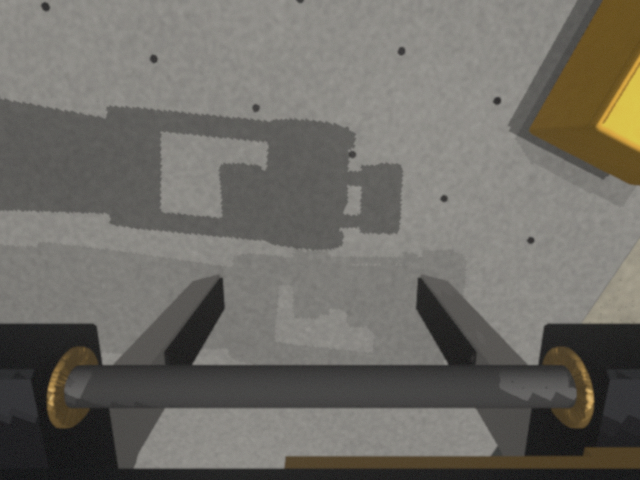

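Top: rack at about (383,307) with copper on its right (400,310), carousel at (263,272), brass nest at (271,301), yellow block (228,312). Measuring those.

```bash
python3 - <<'E'
from h import *
s=dict(np.load('pics/top0.npz'));im=s['pixels'];hsv=cv2.cvtColor(im,cv2.COLOR_RGB2HSV)
c=im[220:330,205:430];cv2.imwrite('pics/topc.png',cv2.resize(c,None,fx=3.5,fy=3.5,interpolation=cv2.INTER_CUBIC)[:,:,::-1])
H,S,V=[hsv[:,:,i].astype(int) for i in range(3)]
def blobs(m,name,z,box):
    m=m.astype(np.uint8)*255;mm=np.zeros_like(m);a,b,c,d=box;mm[b:d,a:c]=m[b:d,a:c]
    n,l,st,ce=cv2.connectedComponentsWithStats(mm)
    for i in range(1,n):
        if st[i,4]>25:
            w=world(s,*ce[i],z=z)[0];v,u=np.where(l==i)
            cn,_=cv2.findContours((l==i).astype(np.uint8),0,1)
            print(name,st[i,4],ce[i].round(1),w.round(4),'medz',np.median(world(s,u,v)[:,2]).round(4),'rect',[np.round(x,1) for x in cv2.minAreaRect(cn[0])])
blobs((H>100)&(H<125)&(S>150)&(V>80),'blue',.085,(205,220,320,330))
blobs((S>120)&(H<25)&(V>100),'copper',.036,(340,280,430,330))
blobs((S>100)&(H<40)&(V>60),'brass',.086,(205,220,320,330))
blobs((S<40)&(V>150),'white',.03,(340,280,430,330))
blobs((S<60)&(V>150),'platter',.054,(205,220,320,330))
blobs((V<60),'black',.117,(240,240,290,290))
# depth pts
v,u=np.mgrid[280:330,340:430];P=world(s,u.ravel(),v.ravel());m=(abs(P[:,2]-.03)<.004)
uv=np.stack([u.ravel(),v.ravel()],1)[m];P=P[m]
r=cv2.minAreaRect(P[:,:2].astype(np.float32)*1000);print('rack xy',r,len(P))
E
```

```text
blue 173 [252.8 238.5] [0.6075 0.1061 0.085 ] medz 0.0854 rect [array([253. , 238.5]), array([13., 14.]), np.float64(90.0)]
blue 179 [284.3 245.8] [0.5942 0.0276 0.085 ] medz 0.0851 rect [array([284.4, 245.8]), array([14.3, 14.3]), np.float64(63.4)]
blue 180 [229.6 261.9] [0.5459 0.157  0.085 ] medz 0.085 rect [array([229.3, 261.8]), array([14.1, 14.8]), np.float64(45.0)]
blue 185 [293.5 276.8] [ 5.194e-01 -5.000e-04  8.500e-02] medz 0.0847 rect [array([293.8, 276.8]), array([14.8, 14.1]), np.float64(45.0)]
blue 192 [238.  293.3] [0.4714 0.1289 0.085 ] medz 0.0851 rect [array([238. , 293.5]), array([15., 14.]), np.float64(90.0)]
copper 205 [399.5 309.1] [ 0.462 -0.267  0.036] medz 0.0367 rect [array([399.5, 309. ]), array([16.3, 16.3]), np.float64(45.0)]
brass 313 [270.7 301.2] [0.4577 0.0493 0.086 ] medz 0.086 rect [array([270.6, 301.2]), array([20. , 19.6]), np.float64(14.9)]
brass 156 [227.5 311.1] [0.4279 0.1495 0.086 ] medz 0.0313 rect [array([227.5, 311.5]), array([ 9.9, 15.6]), np.float64(45.0)]
white 1369 [380.4 306.3] [ 0.4665 -0.2203  0.03  ] medz 0.0304 rect [array([383.1, 306.7]), array([68.6, 24.4]), np.float64(9.2)]
platter 4459 [262.8 271.4] [0.5322 0.0783 0.054 ] medz 0.0539 rect [array([262.5, 272. ]), array([87. , 89.8]), np.float64(45.0)]
black 112 [261.5 268.4] [0.5303 0.0742 0.117 ] medz 0.1152 rect [array([261.2, 267.9]), array([16.1,  8.5]), np.float64(63.4)]
rack xy ((465.5152587890625, -226.746826171875), (170.97662353515625, 60.312538146972656), 84.61741638183594) 1157
```

View pics/topc.png

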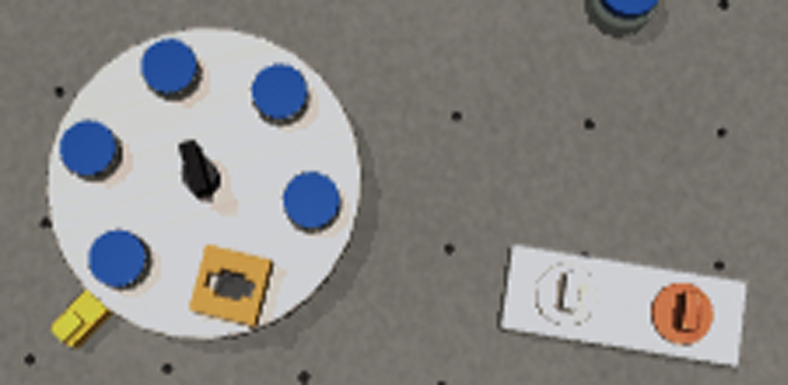

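```bash
cat >> h.py <<'E'
from scipy.spatial.transform import Rotation as Ro
def plan(pos,yaw_y=None,show=True):
    """needed shift in tool axes (fractions) and turn to TCP pos; yaw_y=world deg of tool y (mod 180)"""
    o=robot.get_obs();R=Ro.from_euler('xyz',o['ee_rot']).as_matrix()
    d=R.T@(np.array(pos)-o['tool_pos']);y=np.degrees(np.arctan2(R[1,1],R[0,1]))
    print('t',round(o['time'],2),'tcp',o['tool_pos'].round(4),'toolx',R[:,0].round(3),'yaw_y',y.round(2),'w',round(o['width'],4),'F',o['wrist_force'].round(2),'T',o['wrist_torque'].round(3),'j',o['joint_positions'].round(3))
    print('shift frac',(d/.25).round(4),'mm',(d*1000).round(1))
    if yaw_y is not None:
        t=(y-yaw_y+90)%180-90; print('turn deg',t.round(2),'frac',(t/360).round(5),'alt',((t-180*np.sign(t))/360).round(5))
E
python3 -c "
from h import *
plan([.4616,-.2680,.16],84.6)"
```

```text
t 0.15 tcp [ 0.232  -0.4982  0.2046] toolx [-0.001  0.002 -1.   ] yaw_y -65.03 w 0.094 F [-1.1  -0.34 -0.87] T [ 0.032 -0.     0.01 ] j [-1.238  0.088  1.372  0.     1.684 -0.103]
shift frac [ 0.1793 -0.4469 -1.2211] mm [  44.8 -111.7 -305.3]
turn deg 30.37 frac 0.08435 alt -0.41565
```

Emit:
drive_tool([
  [[0,-0.056,-0.153,0],[0,-0.056,-0.153,0],[0,-0.056,-0.153,0],[0,-0.056,-0.153,0],[0,-0.056,-0.153,0],[0,-0.056,-0.153,0],[0,-0.056,-0.153,0],[0,-0.055,-0.15,0],[0.04,0,0,0.0211],[0.04,0,0,0.0211],[0.05,0,0,0.0211],[0.05,0,0,0.0211],[0,0,0,0],[0,0,0,0]],
], grip=0.45)

```text
time: 1.55
tool_pos: [0.4615, -0.2683, 0.1603]
ee_rot: [-0.528, 1.57, 2.522]
wrist_force: [0.7, -0.6, 1.0]
width: 0.0423
```

```bash
python3 -c "
from h import *
plan([.4616,-.2680,.16],84.6)
s=snap('wrist','wrist1');print(s['extrinsics'])"
```

```text
t 1.55 tcp [ 0.4615 -0.2683  0.1603] toolx [-0.001  0.    -1.   ] yaw_y -95.26 w 0.0423 F [ 0.69 -0.62  1.02] T [ 0.035 -0.014  0.016] j [-0.633  0.065  1.484 -0.     1.594  1.03 ]
shift frac [ 0.0011 -0.0013 -0.0001] mm [ 0.3 -0.3 -0. ]
turn deg 0.14 frac 0.00039 alt -0.49961
[[-0.09153426 -0.99580073 -0.00154137 -0.22452818]
 [ 0.96545311 -0.08836526 -0.24513645 -0.45465509]
 [ 0.24397085 -0.0239265   0.96948736 -0.46575271]
 [ 0.          0.          0.          1.        ]]
```

View pics/wrist1.png

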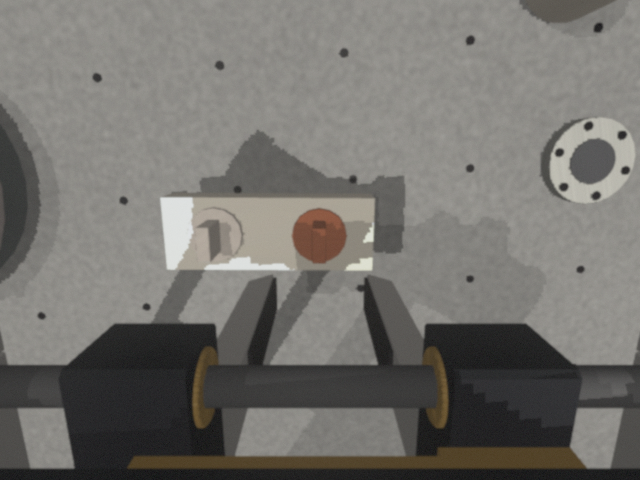

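```bash
python3 - <<'E'
from h import *
s=dict(np.load('pics/wrist1.npz'));hsv=cv2.cvtColor(s['pixels'],cv2.COLOR_RGB2HSV)
m=((hsv[:,:,0]<15)&(hsv[:,:,1]>110)&(hsv[:,:,2]>60)).astype(np.uint8);m[:190]=0;m[275:]=0;m[:,:270]=0;m[:,370:]=0
cn=max(cv2.findContours(m,0,1)[0],key=cv2.contourArea)
print(cv2.fitEllipse(cn)); (c,_,_)=cv2.fitEllipse(cn)
print(world(s,*c,z=.036))
v,u=np.where(m>0);P=world(s,u,v);a=P[abs(P[:,2]-.036)<.003];b=P[abs(P[:,2]-.068)<.004]
print(len(a),len(b), cv2.minEnclosingCircle((a[:,:2]*1000).astype(np.float32)));
if len(b)>10: print(cv2.minAreaRect((b[:,:2]*1000).astype(np.float32)))
v,u=np.mgrid[190:280,150:385];P=world(s,u.ravel(),v.ravel());m=(abs(P[:,2]-.03)<.003)
print('rack',cv2.minAreaRect(P[m][:,:2].astype(np.float32)*1000))
E
```

```text
((318.9496765136719, 234.94178771972656), (50.70674514770508, 51.06439208984375), 1.0703389644622803)
[[ 0.46155473 -0.26719699  0.036     ]]
1540 468 ((461.38653564453125, -267.4874572753906), 21.134489059448242)
((461.6626281738281, -266.9736328125), (9.426433563232422, 24.469444274902344), 84.91967010498047)
rack ((464.30865478515625, -225.64808654785156), (170.5926055908203, 60.73759460449219), 84.35719299316406)
```

Emit:
drive_tool([
  [[0.12,-0.004,0,0.0005],[0.12,0,0,0],[0.1,0,0,0],[0.08,0,0,0],[0.04,0,0,0],[0.025,0,0,0],[0,0,0,0],[0,0,0,0]],
])

```text
time: 2.4
tool_pos: [0.4626, -0.2681, 0.0406]
ee_rot: [2.586, 1.568, -0.653]
wrist_force: [-0.6, -0.0, 0.4]
width: 0.0421
```

Emit:
drive_tool([
  [[0,0,0,0],[0,0,0,0],[0,0,0,0],[0,0,0,0],[0,0,0,0],[0,0,0,0]],
], grip=0)

```text
time: 3.0
tool_pos: [0.4619, -0.2675, 0.0394]
ee_rot: [2.468, 1.57, -0.771]
wrist_force: [-0.4, 0.6, 1.1]
width: 0.0094
```

```bash
python3 -c "
from h import *
plan([.4579,.0505,.18],-15)"
```

```text
t 3.0 tcp [ 0.4619 -0.2675  0.0394] toolx [ 0. -0. -1.] yaw_y -95.59 w 0.0094 F [-0.43  0.57  1.06] T [ 0.11   0.046 -0.024] j [-0.631  0.145  1.645 -0.     1.352  1.037]
shift frac [-0.5626 -1.2644  0.1397] mm [-140.6 -316.1   34.9]
turn deg -80.59 frac -0.22387 alt 0.27613
```

Emit:
drive_tool([
  [[-0.04,0,0,0],[-0.1,0,0,0],[-0.14,0,0,0],[-0.14,0,0,0],[-0.14,-0.1,0,0],[0,-0.16,0.06,0],[0,-0.16,0.06,0],[0,-0.16,0.06,0],[0,-0.16,0.06,0],[0,-0.13,0.06,0],[0,-0.05,0.04,0],[0,0,0,0],[0,0,0,0],[0,0,0,0]],
])

```text
time: 4.4
tool_pos: [0.4001, -0.0314, 0.1793]
ee_rot: [1.784, 1.57, -1.457]
wrist_force: [0.1, -0.5, -1.3]
width: 0.0096
```

```bash
python3 -c "
from h import *
plan([.4579,.0505,.18],-15)
s=snap('wrist','wrist2');snap('top','top2')"
```

```text
t 4.4 tcp [ 0.4001 -0.0314  0.1793] toolx [ 0.    -0.001 -1.   ] yaw_y -95.68 w 0.0096 F [ 0.09 -0.45 -1.34] T [ 0.056  0.021 -0.012] j [-2.190e-01 -2.460e-01  1.732e+00 -1.000e-03  1.655e+00  1.451e+00]
shift frac [-0.0031 -0.3489 -0.1977] mm [ -0.8 -87.2 -49.4]
turn deg -80.68 frac -0.22412 alt 0.27588
```

View pics/wrist2.png

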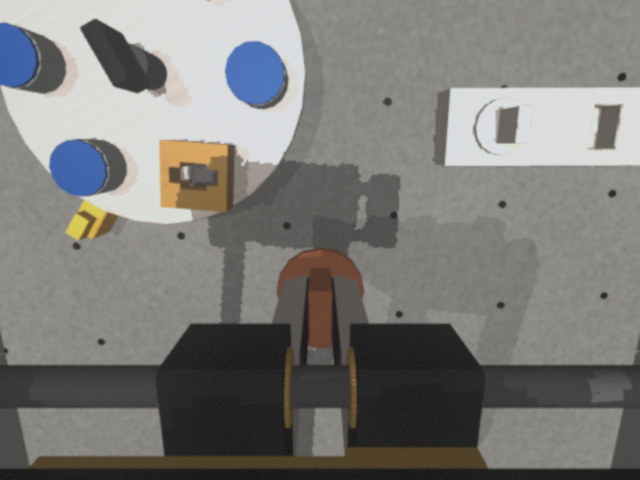

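The holder is gripped (copper at (320,290)); the nest shows at about (197,176) with the slot nearly horizontal in the picture.

```bash
python3 - <<'E'
from h import *
s=dict(np.load('pics/wrist2.npz'));im=s['pixels'];hsv=cv2.cvtColor(im,cv2.COLOR_RGB2HSV)
cv2.imwrite('pics/nest.png',cv2.resize(im[125:225,140:255],None,fx=6,fy=6,interpolation=cv2.INTER_CUBIC)[:,:,::-1])
v,u=np.mgrid[120:230,130:260];u=u.ravel();v=v.ravel();P=world(s,u,v)
br=((hsv[v,u,1]>90)&(hsv[v,u,0]<30)&(hsv[v,u,0]>8))
top=br&(abs(P[:,2]-.086)<.004)
print('z',np.median(P[top,2]))
mm=np.zeros((480,640),np.uint8);mm[v[top],u[top]]=1
cn=cv2.findContours(mm,cv2.RETR_CCOMP,cv2.CHAIN_APPROX_NONE)
for c,h in zip(cn[0],cn[1][0]):
    if len(c)<15: continue
    W=world(s,c[:,0,0],c[:,0,1],z=.086)[:,:2]*1000
    print(len(c),h[3],cv2.minAreaRect(W.astype(np.float32)))
# platter/caps centre from wrist
print('handle etc')
b=((hsv[:,:,0]>100)&(hsv[:,:,0]<125)&(hsv[:,:,1]>150)&(hsv[:,:,2]>100)).astype(np.uint8)
for c in cv2.findContours(b,0,1)[0]:
    if cv2.contourArea(c)>500: e=cv2.fitEllipse(c);print(e[0],world(s,*e[0],z=.085))
E
```

```text
z 0.08644837013141013
262 -1 ((457.27349853515625, 50.446876525878906), (46.575592041015625, 45.65021896362305), 79.77694702148438)
138 0 ((457.2461242675781, 50.66255187988281), (33.7639274597168, 19.45978355407715), 79.98333740234375)
handle etc
(76.9754409790039, 168.00013732910156) [[0.47066943 0.12980889 0.085     ]]
(14.601118087768555, 56.40479278564453) [[0.54399739 0.15213205 0.085     ]]
```

View pics/nest.png

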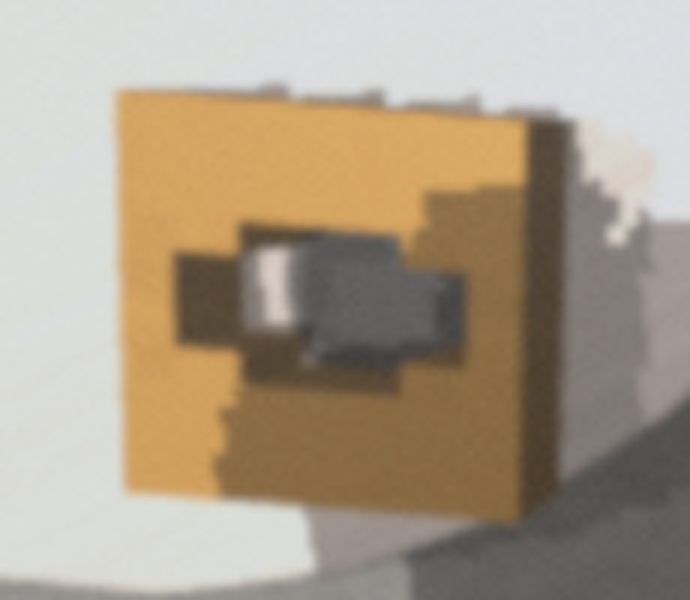

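Emit:
drive_tool([
  [[0,0,0,-0.0238],[0,0,0,-0.0238],[0,0,0,-0.0238],[0,0,0,-0.0238],[0,0,0,-0.0238],[0,0,0,-0.0238],[0,0,0,-0.0238],[0,0,0,-0.0238],[0,0,0,-0.0238],[0,0,0,-0.0238],[0,0,0,0],[0,0,0,0]],
])

```text
time: 5.7
tool_pos: [0.3998, -0.0308, 0.1791]
ee_rot: [-1.107, 1.57, -2.855]
wrist_force: [0.2, -0.3, -1.6]
width: 0.0097
```

```bash
python3 -c "
from h import *
plan([.4574,.0505,.13],-10)"
```

```text
t 5.7 tcp [ 0.3998 -0.0308  0.1791] toolx [-0. -0. -1.] yaw_y -10.16 w 0.0097 F [ 0.19 -0.28 -1.62] T [-0.006 -0.058  0.016] j [-0.218 -0.246  1.733 -0.     1.655 -0.041]
shift frac [ 0.1962  0.1694 -0.3609] mm [ 49.   42.3 -90.2]
turn deg -0.16 frac -0.00043 alt 0.49957
```

Emit:
drive_tool([
  [[0,0.05,-0.1,0],[0,0.05,-0.11,0],[0,0.05,-0.1,0],[0,0.0194,-0.051,-0.0004],[0.08,0,0,0],[0.08,0,0,0],[0.05,0,0,0],[0,0,0,0],[0,0,0,0],[0,0,0,0]],
])

```text
time: 6.7
tool_pos: [0.4577, 0.0511, 0.128]
ee_rot: [1.679, 1.569, -0.063]
wrist_force: [-0.4, -0.2, -0.4]
width: 0.0099
```

```bash
python3 -c "
from h import *
plan([.4574,.0505,.0954],-10)
s=snap('wrist','wrist3')"
```

```text
t 6.7 tcp [0.4577 0.0511 0.128 ] toolx [ 0.002 -0.    -1.   ] yaw_y -9.81 w 0.0099 F [-0.42 -0.17 -0.36] T [-0.058 -0.058 -0.014] j [-0.012 -0.087  1.699 -0.     1.527  0.159]
shift frac [ 0.1303 -0.0009  0.0026] mm [32.6 -0.2  0.7]
turn deg 0.19 frac 0.00053 alt -0.49947
```

View pics/wrist3.png

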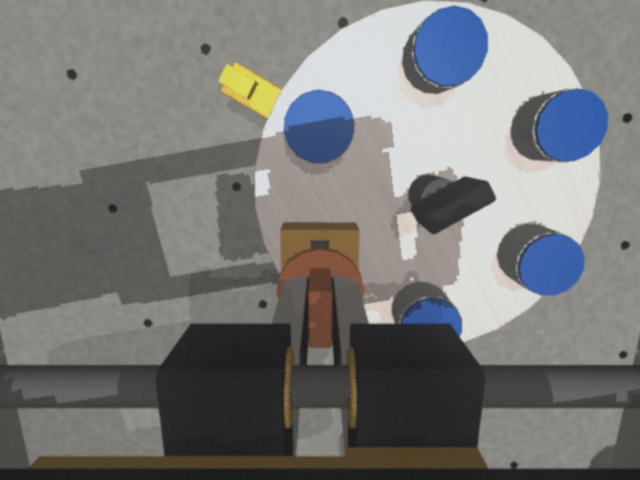

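Emit:
drive_tool([
  [[0.04,-0.0005,0.0025,0.0005],[0.03,0,0,0],[0.02,0,0,0],[0.004,0,0,0],[0,0,0,0],[0.004,0,0,0],[0.004,0,0,0],[0.004,0,0,0],[0.004,0,0,0],[0,0,0,0],[0,0,0,0]],
])

```text
time: 7.85
tool_pos: [0.4567, 0.0507, 0.0992]
ee_rot: [-0.005, 1.571, -1.749]
wrist_force: [0.0, 0.8, -1.5]
width: 0.0103
```

```bash
python3 -c "
from h import *
plan([.4574,.0505,.0954],-10)
s=snap('wrist','wrist4')"
```

```text
t 7.85 tcp [0.4567 0.0507 0.0992] toolx [-0. -0. -1.] yaw_y -9.95 w 0.0103 F [ 0.05  0.78 -1.48] T [-0.036 -0.053  0.02 ] j [-0.013 -0.069  1.741 -0.     1.47   0.161]
shift frac [0.0152 0.0031 0.0004] mm [3.8 0.8 0.1]
turn deg 0.05 frac 0.00014 alt -0.49986
```

View pics/wrist4.png

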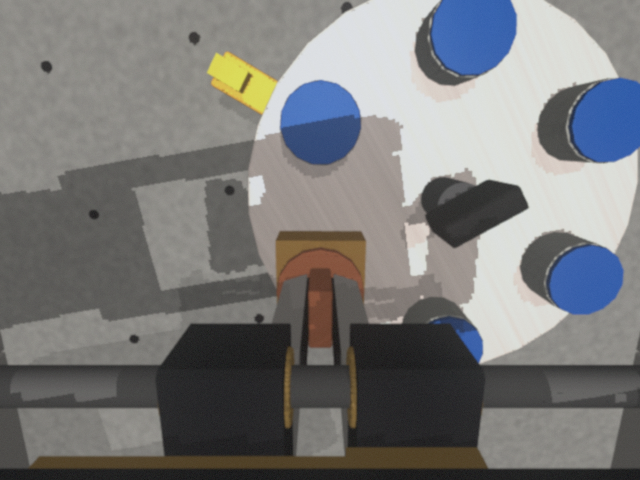

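No upward force 4 mm past key contact, so the key is in the slot. Pushing home.

Emit:
drive_tool([
  [[0.005,0,0,0],[0.005,0,0,0],[0.005,0,0,0],[0.003,0,0,0],[0,0,0,0],[0,0,0,0],[0,0,0,0]],
])

```text
time: 8.6
tool_pos: [0.457, 0.0507, 0.0951]
ee_rot: [1.583, 1.57, -0.162]
wrist_force: [0.2, -1.1, 1.0]
width: 0.01
```

```bash
python3 -c "
from h import *
plan([.4574,.0505,.0954],-10)"
```

```text
t 8.6 tcp [0.457  0.0507 0.0951] toolx [ 0.001 -0.    -1.   ] yaw_y -9.95 w 0.01 F [ 0.24 -1.09  1.  ] T [-0.055 -0.076 -0.021] j [-0.013 -0.066  1.747 -0.     1.46   0.161]
shift frac [-0.0012  0.0018  0.0006] mm [-0.3  0.5  0.1]
turn deg 0.05 frac 0.00014 alt -0.49986
```

Flange contact is starting; a further 1.5 mm light press to confirm the seat on the spring.

Emit:
drive_tool([
  [[0.003,0,0,0],[0.003,0,0,0],[0,0,0,0],[0,0,0,0],[0,0,0,0]],
])

```text
time: 9.1
tool_pos: [0.4568, 0.0507, 0.0934]
ee_rot: [1.5, 1.57, -0.244]
wrist_force: [0.7, 0.3, 2.5]
width: 0.0095
```

```bash
python3 -c "
from h import *
for i in range(3): plan([.4574,.0505,.0954],-10);imaging.snapshot('wrist')"
```

```text
t 9.1 tcp [0.4568 0.0507 0.0934] toolx [ 0. -0. -1.] yaw_y -9.95 w 0.0095 F [0.69 0.34 2.5 ] T [-0.024 -0.065 -0.024] j [-0.013 -0.065  1.749 -0.     1.457  0.161]
shift frac [-0.008   0.0024  0.0005] mm [-2.   0.6  0.1]
turn deg 0.05 frac 0.00013 alt -0.49987
t 9.15 tcp [0.4568 0.0507 0.0934] toolx [ 0. -0. -1.] yaw_y -9.95 w 0.0099 F [0.57 1.05 2.  ] T [ 0.003 -0.075 -0.019] j [-0.013 -0.065  1.749 -0.     1.457  0.161]
shift frac [-0.0081  0.0025  0.0005] mm [-2.   0.6  0.1]
turn deg 0.05 frac 0.00013 alt -0.49987
t 9.2 tcp [0.4568 0.0507 0.0933] toolx [ 0. -0. -1.] yaw_y -9.95 w 0.0097 F [0.48 0.43 3.17] T [-0.007 -0.056 -0.01 ] j [-0.013 -0.065  1.749 -0.     1.457  0.161]
shift frac [-0.0083  0.0025  0.0005] mm [-2.1  0.6  0.1]
turn deg 0.05 frac 0.00013 alt -0.49987
```

Emit:
drive_tool([
  [[-0.003,0,0,0],[-0.003,0,0,0],[0,0,0,0]],
])

```text
time: 9.55
tool_pos: [0.4566, 0.0507, 0.0946]
ee_rot: [-0.953, 1.571, -2.697]
wrist_force: [0.4, -0.1, 1.7]
width: 0.0098
```

Emit:
drive_tool([
  [[0,0,0,0],[0,0,0,0],[0,0,0,0],[0,0,0,0],[0,0,0,0],[0,0,0,0],[0,0,0,0],[0,0,0,0]],
], grip=0.4)

```text
time: 10.35
tool_pos: [0.4567, 0.0508, 0.0947]
ee_rot: [0.752, 1.571, -0.993]
wrist_force: [0.3, 0.3, 0.6]
width: 0.0376
```

Emit:
drive_tool([
  [[-0.06,0,0,0],[-0.12,0,0,0],[-0.14,0,0,0],[-0.06,0,0,0],[0,0,0,0],[0,0,0,0]],
])

```text
time: 10.95
tool_pos: [0.4565, 0.0508, 0.1892]
ee_rot: [-1.236, 1.57, -2.98]
wrist_force: [-0.4, -0.2, 0.0]
width: 0.0372
```

```bash
python3 -c "
from h import *
plan([.5327,.0783,.18],110.4)
s=snap('wrist','wrist5')"
```

```text
t 10.95 tcp [0.4565 0.0508 0.1892] toolx [-0. -0. -1.] yaw_y -9.95 w 0.0372 F [-0.37 -0.22  0.03] T [-0.045 -0.036  0.   ] j [-0.013 -0.113  1.6   -0.     1.654  0.161]
shift frac [ 0.0368  0.2812 -0.1612] mm [  9.2  70.3 -40.3]
turn deg 59.65 frac 0.16569 alt -0.33431
```

View pics/wrist5.png

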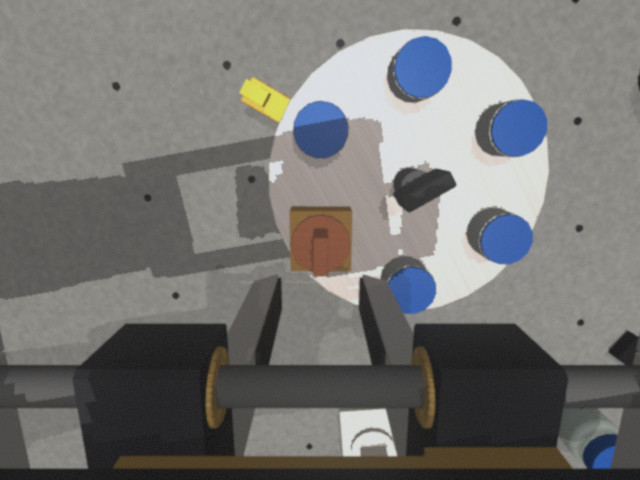

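```bash
python3 - <<'E'
from h import *
s=dict(np.load('pics/wrist5.npz'));im=s['pixels'];hsv=cv2.cvtColor(im,cv2.COLOR_RGB2HSV)
m=((hsv[:,:,0]<9)&(hsv[:,:,1]>130)&(hsv[:,:,2]>40));m[:200]=0;m[285:]=0;m[:,:285]=0;m[:,360:]=0
v,u=np.where(m);P=world(s,u,v);print('z hist',np.histogram(P[:,2],bins=[.08,.086,.088,.09,.092,.094,.096,.1,.12,.122,.124,.126,.13]))
f=P[abs(P[:,2]-.092)<.003];print('flange',np.median(f[:,2]),cv2.minEnclosingCircle((f[:,:2]*1000).astype(np.float32)))
t=P[P[:,2]>.12];print('tab top',np.median(t[:,2]),cv2.minAreaRect((t[:,:2]*1000).astype(np.float32)))
b=((hsv[:,:,0]>100)&(hsv[:,:,0]<125)&(hsv[:,:,1]>150)&(hsv[:,:,2]>90)).astype(np.uint8)
for c in cv2.findContours(b,0,1)[0]:
    if cv2.contourArea(c)>500:
        (x,y),_=cv2.minEnclosingCircle(c); q=np.zeros_like(b);cv2.drawContours(q,[c],-1,1,-1);vv,uu=np.where(q>0);A=world(s,uu,vv);A=A[abs(A[:,2]-.085)<.003]
        print('cap',cv2.contourArea(c),np.array(cv2.minEnclosingCircle((A[:,:2]*1000).astype(np.float32))[0]).round(1))
v,u=np.mgrid[150:225,380:470];P=world(s,u.ravel(),v.ravel());h=P[abs(P[:,2]-.117)<.004];print('handle',len(h),cv2.minAreaRect((h[:,:2]*1000).astype(np.float32)))
E
```

```text
z hist (array([ 0,  0,  0, 30, 56,  0,  0,  0,  0,  8, 13,  0]), array([0.08 , 0.086, 0.088, 0.09 , 0.092, 0.094, 0.096, 0.1  , 0.12 ,
       0.122, 0.124, 0.126, 0.13 ]))
flange 0.09223699383166045 ((455.9699401855469, 50.20014572143555), 19.858570098876953)
tab top 0.12445431642722721 ((456.88580322265625, 52.40477752685547), (20.469715118408203, 8.315470695495605), 76.28187561035156)
cap 1371.0 [5.192e+02 2.000e-01]
cap 1719.5 [593.9  28.5]
cap 2170.0 [607.  106.8]
cap 2256.0 [545.5 157.8]
handle 1069 ((531.9926147460938, 78.62908935546875), (36.12270736694336, 12.702215194702148), 20.1983585357666)
```

Flange top is at 92 mm (fully home), centre (456.5, 50.5). Next, turn toward the hub handle.

Emit:
drive_tool([
  [[0,0.08,-0.05,0],[0,0.08,-0.05,0],[0,0.08,-0.04,0],[0,0.04,-0.021,0],[0,0,0,-0.0238],[0,0,0,-0.0238],[0,0,0,-0.0238],[0,0,0,-0.0238],[0,0,0,-0.0238],[0,0,0,-0.0238],[0,0,0,-0.0238],[0,0,0,-0.0238],[0,0,0,-0.0238],[0,0,0,-0.0238],[0,0,0,-0.0238],[0,0,0,-0.0238],[0,0,0,-0.0238],[0,0,0,-0.0238],[0,0,0,0],[0,0,0,0]],
])

```text
time: 13.0
tool_pos: [0.532, 0.0782, 0.1888]
ee_rot: [2.921, 1.569, -3.016]
wrist_force: [-0.4, 0.5, -0.6]
width: 0.0376
```

```bash
python3 -c "
from h import *
plan([.5323,.0786,.087],110.2)"
```

```text
t 13.0 tcp [0.532  0.0782 0.1888] toolx [-0.002 -0.    -1.   ] yaw_y 109.82 w 0.0376 F [-0.36  0.48 -0.57] T [ 0.082 -0.108 -0.032] j [ 0.041  0.065  1.427 -0.     1.651 -1.876]
shift frac [0.4074 0.001  0.0024] mm [101.8   0.2   0.6]
turn deg -0.38 frac -0.00106 alt 0.49894
```

Emit:
drive_tool([
  [[0.1,0.001,0.002,-0.001],[0.12,0,0,0],[0.12,0,0,0],[0.05,0,0,0],[0.017,0,0,0],[0,0,0,0],[0,0,0,0]],
])

```text
time: 13.7
tool_pos: [0.5341, 0.0787, 0.0897]
ee_rot: [-0.359, 1.568, -0.004]
wrist_force: [0.2, -0.4, 1.1]
width: 0.0377
```

Emit:
drive_tool([
  [[0,0,0,0],[0,0,0,0],[0,0,0,0],[0,0,0,0],[0,0,0,0],[0,0,0,0]],
], grip=0)

```text
time: 14.3
tool_pos: [0.5331, 0.0789, 0.0885]
ee_rot: [0.105, 1.57, 0.46]
wrist_force: [-0.2, -0.1, 2.6]
width: 0.0119
```

```bash
python3 -c "
from h import *
plan([.5323,.0786,.087],50.2)"
```

```text
t 14.3 tcp [0.5331 0.0789 0.0885] toolx [ 0.001  0.    -1.   ] yaw_y 110.37 w 0.0119 F [-0.25 -0.11  2.61] T [ 0.268 -0.008  0.012] j [ 0.042  0.115  1.575  0.     1.451 -1.885]
shift frac [ 0.0058 -0.     -0.0036] mm [ 1.5 -0.  -0.9]
turn deg 60.17 frac 0.16713 alt -0.33287
```

Emit:
drive_tool([
  [[0,0,0,0.008],[0,0,0,0.014],[0,0,0,0.014],[0,0,0,0.014],[0,0,0,0.014],[0,0,0,0.014]],
])

```text
time: 14.9
tool_pos: [0.5332, 0.0785, 0.0885]
ee_rot: [-0.608, 1.57, -0.745]
wrist_force: [-1.8, 0.4, 2.6]
width: 0.0115
```

```bash
python3 -c "
from h import *
plan([.5323,.0786,.087],50.2)"
```

```text
t 14.9 tcp [0.5332 0.0785 0.0885] toolx [ 0.001 -0.001 -1.   ] yaw_y 82.11 w 0.0115 F [-1.82  0.39  2.59] T [ 0.062 -0.036  0.14 ] j [ 4.100e-02  1.150e-01  1.575e+00 -1.000e-03  1.451e+00 -1.392e+00]
shift frac [ 0.0058 -0.     -0.0037] mm [ 1.5 -0.  -0.9]
turn deg 31.91 frac 0.08864 alt -0.41136
```

Emit:
drive_tool([
  [[0,0,0,0.014],[0,0,0,0.014],[0,0,0,0.014],[0,0,0,0.014],[0,0,0,0.014],[0,0,0,0.01],[0,0,0,0.008],[0,0,0,0],[0,0,0,0],[0,0,0,0]],
])

```text
time: 15.9
tool_pos: [0.533, 0.078, 0.0885]
ee_rot: [-0.665, 1.569, -1.352]
wrist_force: [-1.9, -3.3, 4.8]
width: 0.0118
```

```bash
python3 -c "
from h import *
plan([.5323,.0786,.087],50.2)"
```

```text
t 15.9 tcp [0.533  0.078  0.0885] toolx [ 0.    -0.001 -1.   ] yaw_y 50.63 w 0.0118 F [-1.95 -3.34  4.78] T [-0.455  0.197 -0.03 ] j [ 4.100e-02  1.150e-01  1.575e+00 -1.000e-03  1.451e+00 -8.420e-01]
shift frac [ 0.0058  0.     -0.0037] mm [ 1.5  0.  -0.9]
turn deg 0.43 frac 0.00119 alt -0.49881
```

Turned 60° within half a degree; release, rise and check.

Emit:
drive_tool([
  [[0,0,0,0],[0,0,0,0],[0,0,0,0],[0,0,0,0],[0,0,0,0],[0,0,0,0],[0,0,0,0],[0,0,0,0]],
], grip=0.4)

```text
time: 16.7
tool_pos: [0.533, 0.0787, 0.0879]
ee_rot: [-0.7, 1.571, -1.388]
wrist_force: [-0.1, 0.1, -0.2]
width: 0.0375
```

Emit:
drive_tool([
  [[-0.06,0,0,0],[-0.12,0,0,0],[-0.16,0,0,0],[-0.16,0,0,0],[-0.1,0,0,0],[0,0,0,0],[0,0,0,0],[0,0,0,0]],
])

```text
time: 17.5
tool_pos: [0.5321, 0.0786, 0.2362]
ee_rot: [-2.383, 1.568, -3.07]
wrist_force: [0.5, 0.4, 0.5]
width: 0.0379
```

```bash
python3 - <<'E'
from h import *
plan([.5323,.0786,.087],50.2)
s=snap('top','top6');w=snap('wrist','wrist6')
cv2.imwrite('pics/top6c.png',cv2.resize(s['pixels'][180:330,180:440],None,fx=3,fy=3)[:,:,::-1])
E
```

```text
t 17.5 tcp [0.5321 0.0786 0.2362] toolx [-0.003 -0.    -1.   ] yaw_y 50.6 w 0.0379 F [0.49 0.44 0.52] T [ 0.023 -0.157 -0.015] j [ 0.041  0.059  1.341 -0.     1.745 -0.842]
shift frac [0.5969 0.0015 0.0019] mm [149.2   0.4   0.5]
turn deg 0.4 frac 0.00111 alt -0.49889
```

View pics/wrist6.png

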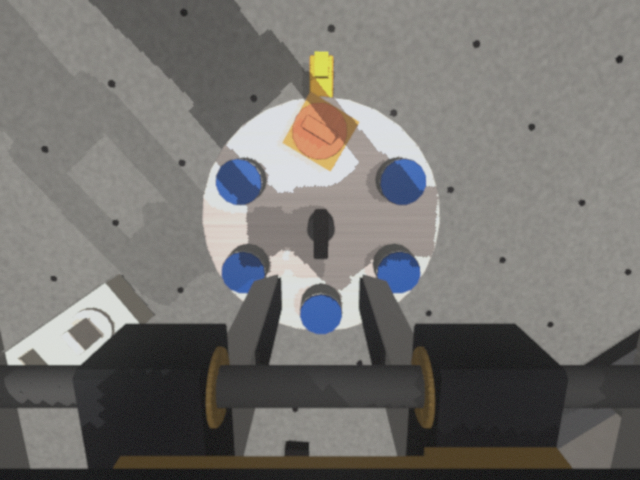

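View pics/top6c.png

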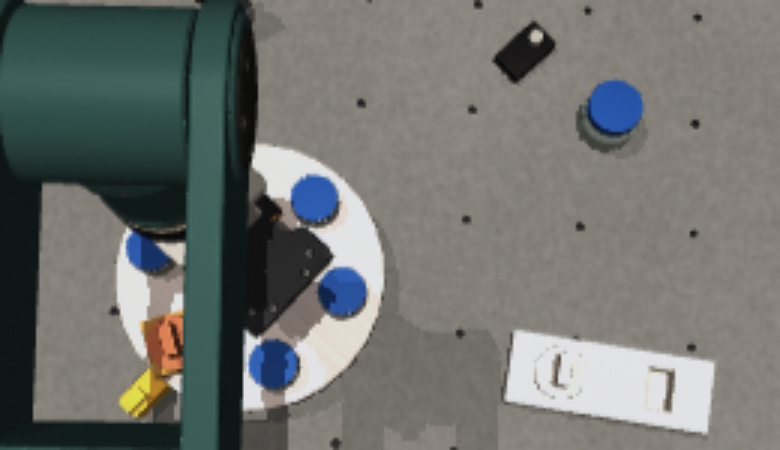

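The nest with the copper holder now faces the yellow block (wrist picture: holder at (322,130), block at (320,72)), and the white holder is unmoved. Next I measure the platter angle and flange height.

```bash
python3 - <<'E'
from h import *
s=dict(np.load('pics/wrist6.npz'));im=s['pixels'];hsv=cv2.cvtColor(im,cv2.COLOR_RGB2HSV)
b=((hsv[:,:,0]>100)&(hsv[:,:,0]<125)&(hsv[:,:,1]>130)&(hsv[:,:,2]>60)).astype(np.uint8)
C=np.array([532.4,78.6])
for c in cv2.findContours(b,0,1)[0]:
    if cv2.contourArea(c)>300:
        q=np.zeros_like(b);cv2.drawContours(q,[c],-1,1,-1);vv,uu=np.where(q>0);A=world(s,uu,vv);A=A[abs(A[:,2]-.085)<.003]
        p=np.array(cv2.minEnclosingCircle((A[:,:2]*1000).astype(np.float32))[0]);d=p-C
        print('cap',p.round(1),'ang mod60',(np.degrees(np.arctan2(d[1],d[0]))%60).round(2))
m=((hsv[:,:,0]<12)&(hsv[:,:,1]>80));m[:90]=0;m[180:]=0;m[:,:275]=0;m[:,365:]=0
v,u=np.where(m);P=world(s,u,v);f=P[abs(P[:,2]-.092)<.003]
(cx,cy),r=cv2.minEnclosingCircle((f[:,:2]*1000).astype(np.float32));d=np.array([cx,cy])-C
print('flange z',np.median(f[:,2]),cx,cy,r,'ang',np.degrees(np.arctan2(d[1],d[0]))%360,np.hypot(*d))
t=P[P[:,2]>.118];print('tab',np.median(t[:,2]),cv2.minAreaRect((t[:,:2]*1000).astype(np.float32)))
v,u=np.mgrid[190:270,290:350];P=world(s,u.ravel(),v.ravel());h=P[abs(P[:,2]-.117)<.004];print('handle',cv2.minAreaRect((h[:,:2]*1000).astype(np.float32)))
E
```

```text
cap [593.8  28.5] ang mod60 20.82
cap [ 5.192e+02 -1.000e-01] ang mod60 20.5
cap [606.7 107.1] ang mod60 20.97
cap [544.8 158. ] ang mod60 21.13
cap [457.5  51.1] ang mod60 20.15
flange z 0.0923500797940408 468.9585266113281 129.95510864257812 21.388500213623047 ang 141.0102469619063 81.62210319157772
tab 0.12427622614148859 ((469.6195068359375, 127.43135070800781), (25.87004280090332, 13.619105339050293), 20.174020767211914)
handle ((532.2410888671875, 78.46278381347656), (11.128432273864746, 36.26825714111328), 50.725425720214844)
```

```bash
python3 -c "
from h import *
print(robot.close_job())"
```

```text
the job is handed in; nothing more can be done
None
```

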